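# Check the bench's spring scale with the large weight

## Robot

A 7-joint arm with a two-finger parallel gripper is mounted at the origin on a cart in front of the work surface, level with it; the furniture and walls round the work are solid. World frame = base frame: x ahead of the robot, y to its left, z up, the work surface at z = 0. Lengths are in m, angles in rad, forces in N, time in s.
With the tool pointing down it reaches from about 0.4 to 0.875 m from the base axis. Payload 19.3 kg.
Tool frame: the origin (TCP) lies midway between the tips of the shut fingers; the grasp point (between the pads) lies 19 mm behind it; z points along the fingers, y is the line along which they close (so a half turn about z gives the same grasp; the last joint's range is limited). The gripper opens to 85 mm and grips with 20 to 120 N. Pads are 22 mm wide; open, the fingers measure 114 mm over their backs; the gripper's body (76 mm by 85 mm) begins 54 mm behind the grasp point. The pads swing forward as they close: fully open they stand 13 mm farther back than shut.
Start: joints at [-1.383, 0.521, -0.036, 1.599, 0.021, 1.021, -0.113], TCP at [0.159, 0.604, 0.204] pointing down, gripper open.
Joint ranges: [-2.91, 2.91], [-0.3, 2.13], [-1.5, 1.42], [0.17, 2.43], [-1.26, 4.41], [0.16, 1.93], [-2.52, 2.52]. Speed limits (rad/s): [1.89, 1.89, 2.39, 2.39, 3.01, 3.01, 3.01].

## Interface

Orientations are given as [roll, pitch, yaw] about the fixed x, y, z axes, in that order (R = Rz(yaw) Ry(pitch) Rx(roll)).
In Python, from workcell import telemetry, grab_frame, calibration, bot, outline_of, landmark_of gives the robot as it stands. The module is installed in compiled form; this text tells all that it offers.
- The arm moves only by the shell command python3 -m inch 'ROWS' [FORCE]. ROWS is JSON, a list of rows, each a list of 7 numbers: the shift along the tool's x, y, z in m, then the turn, a rotation vector about the tool's x, y, z in rad, then the closure, from 0 (fully open) to 1 (shut). A call has 1 to 5 rows; each row shifts and turns the commanded pose from where the row before left it, along the tool's axes as they then stand; what a row does not reach is not made up. A row lasts 1/10 s, in which the tool goes at most 50 mm and 8.59 degrees, less where a joint would pass 70% of its speed; a pose out of reach is approached as far as the arm can. A call is refused whole if a number of a shift passes 0.05 or a number of a turn 0.15, either way. A call with a gripper value outside its range is refused whole. The fingers move at their own pace and stop on an object; FORCE is the grip in N (left out, the last holds). Time passes only in rows, so rows that do not move let the fingers close. It gives the time, the measured TCP pose, the force, the opening and the grip force at its end, in the units of the state.
- telemetry.observe(): the state, without advancing time (a new reading comes with each control period).
- grab_frame(name): name is "scene" or "side" or "wrist"; returns the picture (384x512x3 uint8, red, green, blue); there is no depth.
- calibration(name): a dict with "fovy" (degrees; the focal length in pixels is half the picture's height over the tangent of half this angle, whatever the lens; pixels are square), "cx", "cy" (the principal point, pixels), "pose" (4x4, takes a point from camera to world coordinates). Camera axes: x right, y down, z forward; pixel columns grow to the right and rows downward; lengths in m; the calibration is good to about 2 mm. A picture is of the moment at which its call begins: read the wrist's pose just before it. calibration takes no time and is no camera call; for the wrist camera it gives the pose at the moment of the call.
- bot.job_done(): hands the job in; it is judged then, once.
Trained networks look in the newest picture that a camera, given by its name, has taken for a name from the list of things; names that differ only in an ending like _2 or _b are one class to them, and where a whole thing is asked for, a point or a joint stands for the part that bears it (a point fixed in the world has none). Each returns a list of dicts, best first, with "score" (0 to 1); they miss things now and then, are a little off and sometimes report something else, mostly with a low value. They report only what shows in the picture. A call takes as long as a camera call. They do not tell look-alikes from the thing itself.
- outline_of(label, camera): "region" (384x512 bool, what is visible of it) and "rect" ([left, top, right, bottom] in pixels, round what is visible of it).
- landmark_of(label, camera): "xy" ([column, row] in pixels: a listed point, or the origin of a listed thing).
The state is a dict: "clock": time; "qpos": joint angles; "qd": joint speeds; "joint_efforts": joint torques, N m; "position": TCP position; "tool_rot": TCP orientation; "force": force on the tool from outside, world axes, zero at the start; "moment": the same for the moment, N m; "grip_width": finger opening in m; "finger_force": force on a finger pad.
Only numpy, scipy, OpenCV 4.12 (cv2) and the standard library are available. Lean on these libraries where they do the work, as an engineer would, in place of code of your own. Each camera call takes 0.05 s, during which the arm holds its last target. There are 200 camera calls.

## Task

Check the spring scale: pick up the larger of the two brass check weights by its grip, hang it by its stirrup on the scale's sprung hook, lowering it on gently so that the hook never runs hard down to the bottom of its slot. Let go and wait until the hook has dipped and the weight hangs still; leave the small weight where it stands.

Things in the scene. Friction and masses are not known exactly. Their poses are not given: they have to be found in the camera images.
- large_weight_grip (a point): Larger check weight, 0.5 kg, 138 mm tall: brass cylinder 48 dia x 34 mm, steel stirrup, on top a dark grip block 20 x 14 x 38 mm (x, y, z). Point: centre of the block, 119 mm above the underside; z up; y lies in the stirrup's plane (grasp the 14 mm along y; half-turn alike). Stirrup window, open along x: 46 mm wide, 61 high, from its bar's underside 24 mm below this point to the brass 85 mm below.
- small_weight_grip (a point): Smaller check weight, to be left alone: the same stirrup and grip on a brass cylinder 32 mm across and 22 mm high, 126 mm tall in all. Point: centre of its grip block, 107 mm above its underside. (Fixed, to be kept clear of by the arm: the lamp at the right, its pillar 100 x 67 mm at x 0.51, y -0.355, up to z 0.75, its boom from there towards the back above z 0.7.)
- hook_seat (a point): Lowest place of the steel hook's hollow, on top of its 7 mm rod, 165 mm up when empty; moves with the hook. +x points level from here back to the scale's grey column (204 mm high, 56 wide, face 77 mm behind, fixed). The upturned tip points to -x, 21 mm in front, top 17 mm above this point; arm behind: 15 mm above. The stirrup goes over the tip from the front, its y along this y, then down.
- hook (a joint): How far the sprung hook has dipped, m: 0 empty (top), stop at 0.060. Spring 220 N per m beyond the first 0.3 N: the large weight dips it 17 to 27 mm, the small one about 6 mm. Lightly damped: it bobs for a second or two after a sudden release.
There are look-alikes about, which are no part of the job. Leave any purple look-alike of the part that bears large_weight_grip alone.

How it is judged:
By the outcome, as a careful person would: the job done as asked, in the order asked, and still so for the second after the job is handed in, with the robot touching nothing.
It also fails if it takes over 48 s, if anything falls off the work surface, if the arm or the gripper's body presses on something with over 40 N, if the wrist force passes 120 N, or if a joint passes its speed limit or range.

## Working session

There is one attempt and no reset: what is moved stays moved. The work goes in short steps, Python scripts to look and compute and a shell command to move; the robot and the scene stay as the last step left them, time stands still between calls to the robot, and variables do not carry over. Pictures are saved under pics/ and viewed, at most 10 in all, crops included, and the job is handed in when it is done.

```bash
mkdir -p pics; cat > h.py <<'E'
import numpy as np, cv2
from workcell import telemetry, grab_frame, calibration, bot, outline_of, landmark_of
from scipy.spatial.transform import Rotation as R
def ray(c,uv):
    k=calibration(c); f=192/np.tan(np.radians(k['fovy']/2)); P=np.array(k['pose'])
    d=P[:3,:3]@np.array([(uv[0]-k['cx'])/f,(uv[1]-k['cy'])/f,1.]); return P[:3,3],d/np.linalg.norm(d)
def tri(c1,a,c2,b):
    p,d=ray(c1,a);q,e=ray(c2,b)
    s=np.linalg.lstsq(np.c_[d,-e],q-p,rcond=None)[0]
    x,y=p+s[0]*d,q+s[1]*e; return (x+y)/2,np.linalg.norm(x-y)
def atz(c,uv,z):
    p,d=ray(c,uv); return p+d*(z-p[2])/d[2]
E
python3 - <<'E'
from h import *
np.set_printoptions(precision=3,suppress=True)
s=telemetry.observe();print({k:np.round(v,3) for k,v in s.items()})
L={}
ims=[]
for c in('scene','side'):
    im=grab_frame(c);ims.append(im)
    for n in('large_weight_grip','small_weight_grip','hook_seat'):
        L[c,n]=landmark_of(n,c)
        print(c,n,[(np.round(d['xy']),round(d['score'],2)) for d in L[c,n]])
    print(np.array(calibration(c)['pose'])[:3])
for n in('large_weight_grip','small_weight_grip','hook_seat'):
    for a in L['scene',n][:4]:
        for b in L['side',n][:4]:
            x,e=tri('scene',a['xy'],'side',b['xy'])
            if e<.02: print(n,np.round(a['xy']),np.round(b['xy']),x,round(e,4))
cv2.imwrite('pics/a.png',ims[0][:,:,::-1]);cv2.imwrite('pics/b.png',ims[1][:,:,::-1])
E
```

```text
{'clock': np.float64(0.0), 'qpos': array([-1.383,  0.522, -0.036,  1.6  ,  0.021,  1.021, -0.113]), 'qd': array([-0.   , -0.002, -0.001, -0.   ,  0.   ,  0.   ,  0.001]), 'joint_efforts': array([ -0.   , -92.711,   1.98 , -36.993,   0.018,   0.008,   0.   ]), 'position': array([0.159, 0.604, 0.203]), 'tool_rot': array([-3.14 ,  0.   ,  2.884]), 'force': array([-0.061, -0.355, -0.63 ]), 'moment': array([ 0.017, -0.05 ,  0.005]), 'finger_force': np.float64(0.0), 'grip_width': np.float64(0.085)}
scene large_weight_grip [(array([203., 182.]), 0.98), (array([305., 261.]), 0.94)]
scene small_weight_grip [(array([250., 143.]), 0.84)]
scene hook_seat [(array([304., 202.]), 0.7)]
[[ 0.872 -0.325  0.367  0.247]
 [-0.49  -0.576  0.654 -0.555]
 [-0.001 -0.75  -0.661  0.691]]
side large_weight_grip [(array([296., 217.]), 0.98), (array([260., 139.]), 0.91), (array([218., 141.]), 0.61)]
side small_weight_grip [(array([202., 251.]), 0.58)]
side hook_seat [(array([229., 147.]), 0.62)]
[[-1.    -0.011  0.023  0.531]
 [-0.025  0.579 -0.815  0.745]
 [-0.004 -0.816 -0.579  0.647]]
large_weight_grip [203. 182.] [296. 217.] [0.458 0.086 0.116] 0.0044
large_weight_grip [305. 261.] [260. 139.] [ 0.53  -0.218  0.124] 0.0075
small_weight_grip [250. 143.] [202. 251.] [0.632 0.177 0.109] 0.0025
hook_seat [304. 202.] [229. 147.] [ 0.597 -0.117  0.156] 0.0011
```

View pics/a.png

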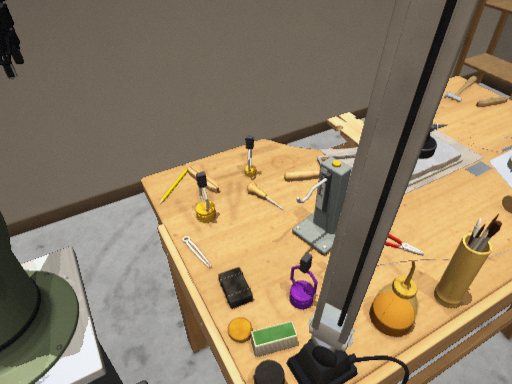

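View pics/b.png

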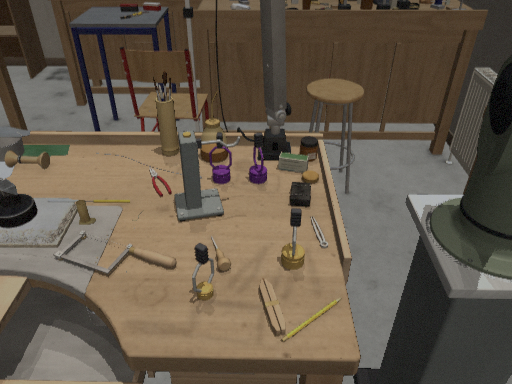

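The scene view shows the brass large weight at (203,182), the small one at (250,143), and the scale hook near (304,202) with its column at (335,190). Purple look-alikes are at (303,290) and behind the lamp. I need yaws, so I'll zoom in.

```bash
python3 - <<'E'
from h import *
a=cv2.imread('pics/a.png');b=cv2.imread('pics/b.png')
z=lambda im,x,y:cv2.resize(im[y:y+60,x:x+80],(400,300),interpolation=cv2.INTER_CUBIC)
o=np.vstack([np.hstack([z(a,165,165),z(a,285,150)]),np.hstack([z(b,255,205),z(b,165,120)])])
cv2.imwrite('pics/c.png',o)
E
```

```text
(no output)
```

View pics/c.png

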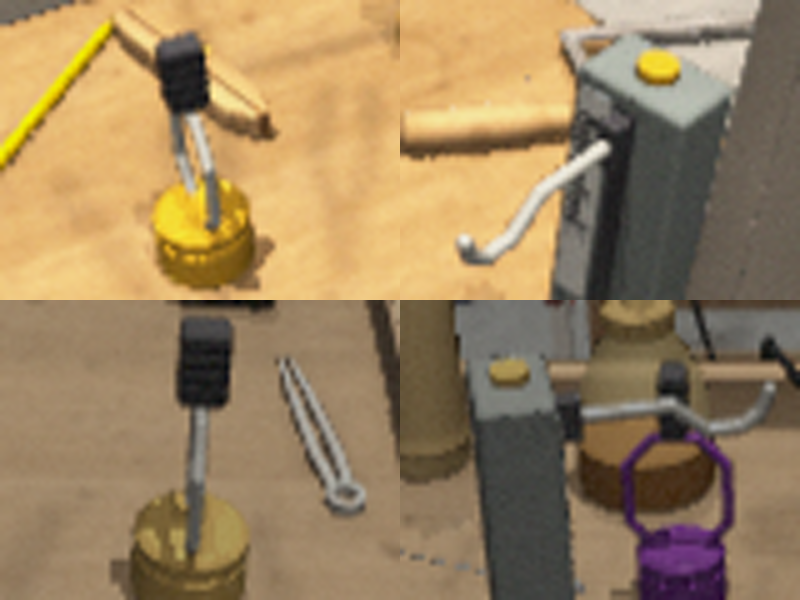

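The zoom shows the hook tip at scene (298,199) / side (239,138), seat (302,201)/(231,146), and root (326,180)/(201,142). The column's top corners are visible, and the weight's stirrup is nearly edge-on to the side camera.

```bash
python3 - <<'E'
from h import *
np.set_printoptions(precision=4,suppress=True)
for n,a,b in(('tip',(298,198.6),(238.6,137.6)),('seat',(302,201),(231,145.6)),('root',(326,179.6),(200.6,142.4))): print(n,*tri('scene',a,'side',b))
c=[atz('scene',p,.204) for p in((321,163.6),(342,175),(350.6,169),(331,157.6))]
print('col',*c); d=c[1]-c[0]; print('face dir deg',np.degrees(np.arctan2(d[1],d[0])),np.linalg.norm(d))
side=[atz('side',p,.204) for p in(((460-400)/5+165,(415-300)/5+120),((556-400)/5+165,(415-300)/5+120),)];print(side)
p,q=atz('scene',(208,210.6),.034),atz('scene',(203.6,203),.034);print('legs',p,q,np.degrees(np.arctan2(*(q-p)[[1,0]])),np.linalg.norm(p-q))
print('side sight deg',np.degrees(np.arctan2(*(ray('side',(296,217))[1])[[1,0]])))
print('grip',atz('scene',(203,182),.119),atz('side',(296,217),.119),'block c',tri('scene',(165+183/5,165+74/5),'side',(255+205/5,205+62/5)))
print('brass top side',atz('side',(255+190/5,205+(525-300)/5),.034), 'scene',atz('scene',(165+203/5,165+208/5),.034))
E
```

```text
tip [ 0.5765 -0.1215  0.1793] 0.002720215131965418
seat [ 0.5928 -0.1155  0.161 ] 0.00018120347261772288
root [ 0.6602 -0.1007  0.1772] 0.0011489259758496657
col [ 0.6608 -0.0787  0.204 ] [ 0.6752 -0.1284  0.204 ] [ 0.7021 -0.1221  0.204 ] [ 0.6909 -0.0726  0.204 ]
face dir deg -73.80832081870217 0.051779651405062646
[array([ 0.7018, -0.0484,  0.204 ]), array([ 0.6613, -0.0491,  0.204 ])]
legs [0.4605 0.073  0.034 ] [0.4617 0.1024 0.034 ] 87.69667829331517 0.029402058740630198
side sight deg -96.60934555966678
grip [0.4599 0.0812 0.119 ] [0.4554 0.0893 0.119 ] block c (array([0.4577, 0.0898, 0.1191]), np.float64(0.004621616821030208))
brass top side [0.4566 0.092  0.034 ] scene [0.4609 0.0884 0.034 ]
```

```bash
M="python3 -m inch"; python3 -m inch '[[-0.034,-0.034,-0.01,0,0,0,0],[-0.035,-0.035,-0.01,0,0,0,0],[-0.035,-0.035,-0.01,0,0,0,0],[-0.035,-0.035,0,0,0,0,0],[-0.035,-0.035,0,0,0,0,0]]' && python3 -m inch '[[-0.035,-0.035,0,0,0,0,0],[-0.035,-0.035,0,0,0,0,0],[-0.035,-0.035,0,0,0,0,0],[-0.035,-0.035,0,0,0,0,0],[-0.035,-0.035,0,0,0,0,0]]' && python3 -m inch '[[0,0,0,0,0,-0.08,0],[0,0,0,0,0,-0.08,0],[0,0,0,0,0,0,0],[0,0,0,0,0,0,0]]'
```

```text
clock: 0.9
position: [0.2835, 0.3909, 0.234]
tool_rot: [3.141, 0.0, 2.884]
force: [1.4, -0.3, 0.4]
grip_width: 0.0855
finger_force: 0.0
clock: 1.4
position: [0.4081, 0.1769, 0.234]
tool_rot: [3.141, 0.001, 2.884]
force: [0.5, 1.4, 0.0]
grip_width: 0.0854
finger_force: 0.0
clock: 1.8
position: [0.4073, 0.1788, 0.2337]
tool_rot: [3.141, 0.0, 3.042]
force: [0.0, -0.1, 0.6]
grip_width: 0.0856
finger_force: 0.0
```

Now a wrist view with the hook/weight landmarks.

```bash
cat > w.py <<'E'
from h import *
import sys
np.set_printoptions(precision=4,suppress=True)
im=grab_frame('wrist'); 
for n,z in(('large_weight_grip',.119),('hook_seat',.165)):
    for d in landmark_of(n,'wrist'): print(n,d['xy'],round(d['score'],2),atz('wrist',d['xy'],z))
print(np.array(calibration('wrist')['pose'])[:3]); s=telemetry.observe(); print(s['position'],s['tool_rot'],s['force'])
cv2.imwrite('pics/'+sys.argv[1],im[:,:,::-1])
E
python3 w.py d.png
```

```text
large_weight_grip [178.3, 239.5] 0.97 [0.4583 0.0958 0.119 ]
[[ 0.0995  0.9549  0.2799  0.3354]
 [ 0.995  -0.0956 -0.0276  0.1851]
 [ 0.0004  0.2813 -0.9596  0.4038]]
[0.4073 0.179  0.2336] [3.1416 0.     3.0428] [ 0.3903 -0.5355 -0.3184]
```

View pics/d.png

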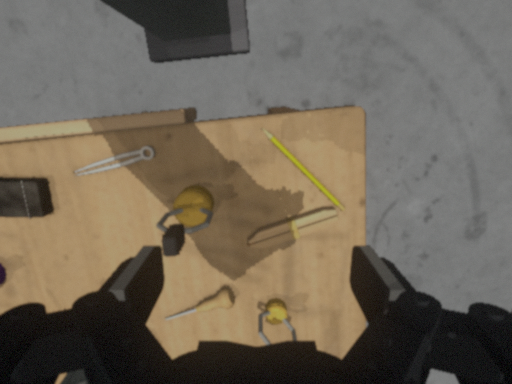

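The wrist view shows the brass weight at (193,207) with its grip at (174,239), and the small weight at (276,312). I'll zoom in for the stirrup yaw.

```bash
python3 -c "
import cv2
i=cv2.imread('pics/d.png');cv2.imwrite('pics/e.png',cv2.resize(i[175:265,140:230],(540,540),interpolation=cv2.INTER_CUBIC))"
```

```text
(no output)
```

View pics/e.png

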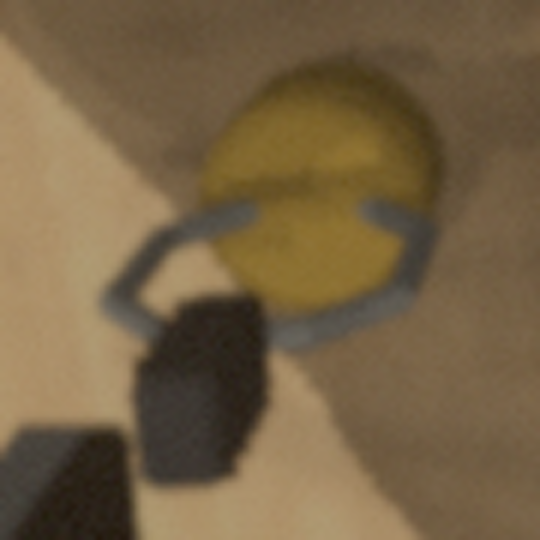

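Leg feet and shoulders lie along the image's horizontal, so the stirrup's y is at about 84°, which already matches the tool y. The grip is at about (0.458, 0.091).

```bash
python3 -m inch '[[-0.02,-0.028,0,0,0,0,0],[-0.02,-0.028,0,0,0,0,0],[-0.019,-0.027,0,0,0,0,0],[0,0,0,0,0,0,0],[0,0,0,0,0,0,0]]'; python3 w.py f.png
```

```text
clock: 2.45
position: [0.458, 0.0902, 0.2335]
tool_rot: [-3.141, -0.0, 3.042]
force: [0.0, 1.7, 0.0]
grip_width: 0.0856
finger_force: 0.0
large_weight_grip [262.8, 180.1] 0.74 [0.4573 0.0961 0.119 ]
[[ 0.0974  0.9551  0.2798  0.3858]
 [ 0.9952 -0.0936 -0.0269  0.0972]
 [ 0.0005  0.2811 -0.9597  0.4038]]
[0.4576 0.0913 0.2336] [ 3.1414 -0.0002  3.0449] [-0.0977  0.2138  0.7946]
```

View pics/f.png

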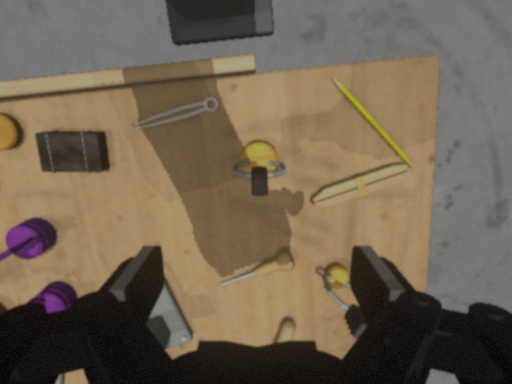

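The grip sits at (260,180), centred between the open fingers, so I'll descend and close.

```bash
python3 -m inch '[[0,0.003,0.03,0,0,0,0],[0,0,0.035,0,0,0,0],[0,0,0.035,0,0,0,0],[0,0,0.033,0,0,0,0],[0,0,0,0,0,0,0]]' && python3 -m inch '[[0,0,0,0,0,0,0.4],[0,0,0,0,0,0,0.7],[0,0,0,0,0,0,1],[0,0,0,0,0,0,1],[0,0,0,0,0,0,1]]' 50 && python3 -m inch '[[0,0,0,0,0,0,1],[0,0,0,0,0,0,1],[0,0,0,0,0,0,1]]'
```

```text
clock: 3.1
position: [0.4559, 0.0935, 0.0978]
tool_rot: [-3.139, -0.005, 3.045]
force: [-0.5, 0.3, -0.6]
grip_width: 0.0856
finger_force: 0.0
clock: 3.6
position: [0.4586, 0.0935, 0.1013]
tool_rot: [3.141, 0.001, 3.044]
force: [-3.0, -5.1, 32.7]
grip_width: 0.0123
finger_force: 42.4
clock: 3.9
position: [0.4588, 0.0932, 0.1014]
tool_rot: [3.141, 0.001, 3.043]
force: [-0.7, -2.3, 12.3]
grip_width: 0.0123
finger_force: 49.0
```

```bash
python3 -c "
from h import *
k=calibration('wrist');print(k['fovy'],k['cx'],k['cy'])
k=dict(k);f=192/np.tan(np.radians(k['fovy']/2))
P=np.array([[0.0974,.9551,.2798,.3858],[.9952,-.0936,-.0269,.0972],[.0005,.2811,-.9597,.4038]])
for u in((30,238),(55,297),(345,310)):
  d=P[:,:3]@[(u[0]-k['cx'])/f,(u[1]-k['cy'])/f,1]; print(u,P[:,3]+d*(.03-P[2,3])/d[2])
# side view: purple tops
for u in((218,141),(222,174),(258,174)): print(atz('side',u,.02 if u[1]>150 else .119))
"; python3 -m inch '[[0,0,-0.01,0,0,0,1],[0,0,-0.02,0,0,0,1],[0,0,-0.03,0,0,0,1],[0,0,-0.03,0,0,0,1],[0,0,-0.016,0,0,0,1]]' && python3 -m inch '[[0,0,0,0,0,0,1],[0,0,0,0,0,0,1]]'
```

```text
62.435207618507306 256.55519347296064 192.70264512273772
(30, 238) [ 0.52668937 -0.20837083  0.03      ]
(55, 297) [ 0.6151549  -0.20049604  0.03      ]
(345, 310) [0.67445162 0.19170171 0.03      ]
[ 0.6322556  -0.21273793  0.119     ]
[ 0.6258431  -0.21174686  0.02      ]
[ 0.53005707 -0.21356763  0.02      ]
clock: 4.4
position: [0.4585, 0.0933, 0.2092]
tool_rot: [3.141, 0.002, 3.043]
force: [0.8, -0.0, -6.4]
grip_width: 0.0123
finger_force: 50.0
clock: 4.6
position: [0.4579, 0.0933, 0.2063]
tool_rot: [-3.142, -0.0, 3.044]
force: [-1.0, 0.5, -5.0]
grip_width: 0.0121
finger_force: 50.0
```

```bash
python3 -m inch '[[-0.006,-0.018,0,0,0,0,1],[-0.011,-0.032,0,0,0,0,1],[-0.011,-0.032,0,0,0,0,1],[-0.011,-0.032,0,0,0,0,1],[-0.011,-0.032,0,0,0,0,1]]' && python3 -m inch '[[-0.011,-0.032,0,0,0,0,1],[-0.011,-0.028,0,0,0,0,1],[-0.007,-0.018,0,0,0,0,1],[0,0,0,0,0,-0.06,1],[0,0,0,0,0,-0.1,1]]' && python3 -m inch '[[0,0,0,0,0,-0.1,1],[0,0,0,0,0,-0.08,1],[0,0,0,0,0,0,1],[0,0,0,0,0,0,1]]'; python3 w.py g.png
```

```text
clock: 5.1
position: [0.4931, -0.0581, 0.2052]
tool_rot: [-3.141, -0.002, 3.044]
force: [0.8, 0.1, -4.6]
grip_width: 0.0118
finger_force: 50.0
clock: 5.6
position: [0.5141, -0.1379, 0.2048]
tool_rot: [3.141, -0.003, -3.078]
force: [-0.1, -0.9, -5.2]
grip_width: 0.0126
finger_force: 50.0
clock: 6.0
position: [0.5144, -0.1373, 0.2057]
tool_rot: [3.141, -0.002, -2.902]
force: [-0.5, -0.1, -5.3]
grip_width: 0.0119
finger_force: 50.0
large_weight_grip [144.7, 286.8] 0.9 [ 0.6306 -0.2164  0.119 ]
large_weight_grip [162.3, 185.2] 0.76 [ 0.5302 -0.2157  0.119 ]
large_weight_grip [260.1, 240.8] 0.64 [ 0.5601 -0.1237  0.119 ]
hook_seat [261.9, 310.8] 0.77 [ 0.5972 -0.1135  0.165 ]
[[-0.2375  0.9323  0.2726  0.4448]
 [ 0.9714  0.2278  0.0672 -0.1552]
 [ 0.0006  0.2808 -0.9598  0.3765]]
[ 0.5148 -0.1373  0.2062] [ 3.1414 -0.0007 -2.901 ] [ 0.2535 -0.8425 -4.9514]
```

View pics/g.png

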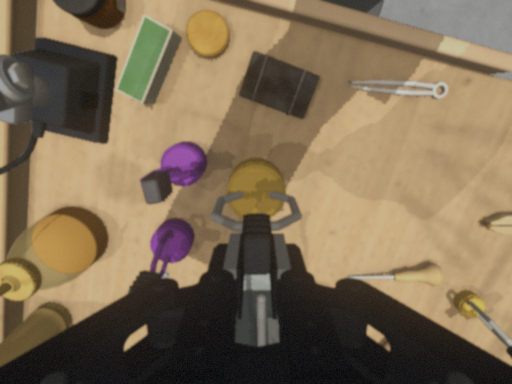

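The wrist view shows the weight held at (257,190). The purple ones at (183,163) and (172,240) are clear, and the hook itself is hidden by the gripper. All seat estimates agree at about (0.596,-0.117), so I'll move in above the tip and check from outside.

```bash
python3 -m inch '[[-0.01,0,0,0,0,0,1],[-0.02,0,0,0,0,0,1],[-0.02,0,0,0,0,0,1],[-0.02,0,0,0,0,0,1],[-0.013,0,0,0,0,0,1]]' && python3 -m inch '[[0,0,0,0,0,0,1],[0,0,0,0,0,0,1]]'; python3 - <<'E'
from h import *
z=lambda im,x,y:cv2.resize(im[y:y+75,x:x+50],(400,600),interpolation=cv2.INTER_CUBIC)
a=grab_frame('scene');b=grab_frame('side')
cv2.imwrite('pics/i.png',np.hstack([z(a,280,160),z(b,203,105)])[:,:,::-1])
E
```

```text
clock: 6.65
position: [0.5975, -0.1163, 0.2063]
tool_rot: [3.142, 0.001, -2.899]
force: [0.2, -0.2, -5.2]
grip_width: 0.0121
finger_force: 50.0
clock: 6.85
position: [0.5954, -0.1173, 0.2062]
tool_rot: [3.142, -0.001, -2.9]
force: [0.4, 0.3, -4.2]
grip_width: 0.012
finger_force: 50.0
```

View pics/i.png

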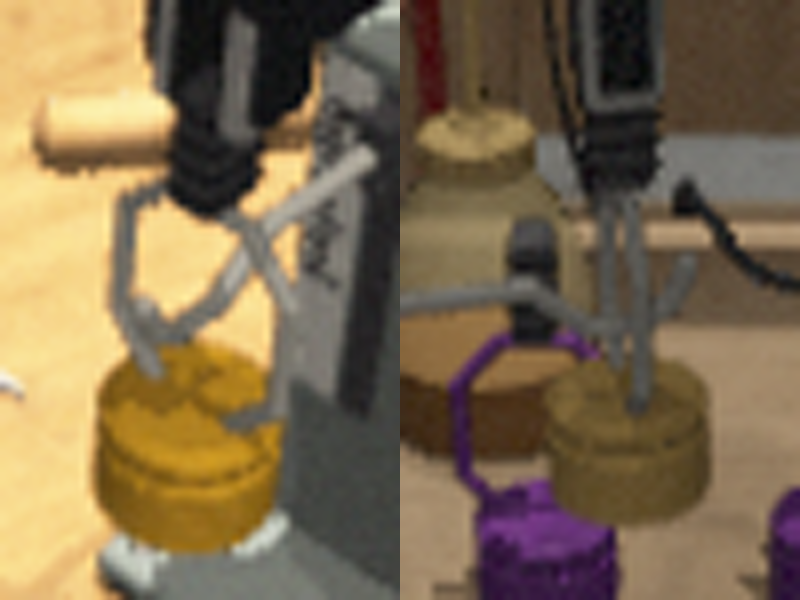

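The side view shows the rod at (625,325) within the stirrup legs, with the tip at (690,260) ahead of it. The scene view shows the hook passing through the window. I'll lower gently.

```bash
python3 -m inch '[[0,0,0.006,0,0,0,1],[0,0,0.008,0,0,0,1],[0,0,0.008,0,0,0,1],[0,0,0.006,0,0,0,1],[0,0,0.003,0,0,0,1]]' && python3 -m inch '[[0,0,0.003,0,0,0,1],[0,0,0.003,0,0,0,1],[0,0,0.003,0,0,0,1],[0,0,0.003,0,0,0,1],[0,0,0,0,0,0,1]]'&& python3 -m inch '[[0,0,0.003,0,0,0,1],[0,0,0.003,0,0,0,1],[0,0,0.002,0,0,0,1],[0,0,0,0,0,0,1],[0,0,0,0,0,0,1]]'
```

```text
clock: 7.45
position: [0.5952, -0.1174, 0.1746]
tool_rot: [3.141, -0.001, -2.9]
force: [-0.3, -0.1, -5.6]
grip_width: 0.0123
finger_force: 50.0
clock: 7.95
position: [0.5956, -0.1174, 0.1634]
tool_rot: [-3.142, -0.0, -2.899]
force: [0.5, -0.1, -2.5]
grip_width: 0.0121
finger_force: 50.2
clock: 8.45
position: [0.5957, -0.1174, 0.1557]
tool_rot: [-3.142, 0.0, -2.899]
force: [0.2, -0.3, -0.9]
grip_width: 0.0123
finger_force: 50.4
```

```bash
python3 -m inch '[[0,0,0.002,0,0,0,1],[0,0,0.002,0,0,0,1],[0,0,0,0,0,0,1],[0,0,0,0,0,0,1]]' && python3 -m inch '[[0,0,0,0,0,0,1],[0,0,0,0,0,0,1]]'
```

```text
clock: 8.85
position: [0.5956, -0.1174, 0.1516]
tool_rot: [-3.141, 0.0, -2.899]
force: [-0.4, -1.6, 0.2]
grip_width: 0.0119
finger_force: 50.5
clock: 9.05
position: [0.5956, -0.1174, 0.1517]
tool_rot: [-3.142, 0.0, -2.899]
force: [0.1, -0.0, -0.1]
grip_width: 0.0122
finger_force: 50.5
```

The load is on the hook (force about 0, dip about 20 mm). Releasing slowly.

```bash
python3 -m inch '[[0,0,0,0,0,0,0.85],[0,0,0,0,0,0,0.78],[0,0,0,0,0,0,0.7],[0,0,0,0,0,0,0.6],[0,0,0,0,0,0,0.5]]' 20 && python3 -m inch '[[0,0,0,0,0,0,0.4],[0,0,0,0,0,0,0.4],[0,0,0,0,0,0,0.4],[0,0,0,0,0,0,0.4]]' && python3 -m inch '[[0,0,-0.005,0,0,0,0.4],[0,0,-0.01,0,0,0,0.4],[0,0,-0.02,0,0,0,0.4],[0,0,-0.03,0,0,0,0.4],[0,0,-0.04,0,0,0,0.4]]' && python3 -m inch '[[0,0,-0.04,0,0,0,0.4],[0,0,-0.03,0,0,0,0.4],[0,0,0,0,0,0,0.4],[0,0,0,0,0,0,0.4],[0,0,0,0,0,0,0.4]]'; python3 - <<'E'
from h import *
z=lambda im,x,y:cv2.resize(im[y:y+75,x:x+50],(400,600),interpolation=cv2.INTER_CUBIC)
a=grab_frame('scene');b=grab_frame('side')
cv2.imwrite('pics/j.png',np.hstack([z(a,280,160),z(b,203,105)])[:,:,::-1])
E
```

```text
clock: 9.55
position: [0.5956, -0.1174, 0.1516]
tool_rot: [-3.142, 0.0, -2.899]
force: [0.2, -0.2, 0.6]
grip_width: 0.0423
finger_force: 0.0
clock: 9.95
position: [0.5956, -0.1174, 0.1516]
tool_rot: [-3.142, -0.0, -2.899]
force: [0.6, 0.3, -0.4]
grip_width: 0.0513
finger_force: 0.0
clock: 10.45
position: [0.5949, -0.1174, 0.2576]
tool_rot: [3.141, -0.002, -2.9]
force: [0.4, -0.2, -0.3]
grip_width: 0.0511
finger_force: 0.0
clock: 10.95
position: [0.5952, -0.1173, 0.3261]
tool_rot: [3.141, -0.001, -2.899]
force: [-0.2, -0.1, 0.4]
grip_width: 0.0511
finger_force: 0.0
```

View pics/j.png

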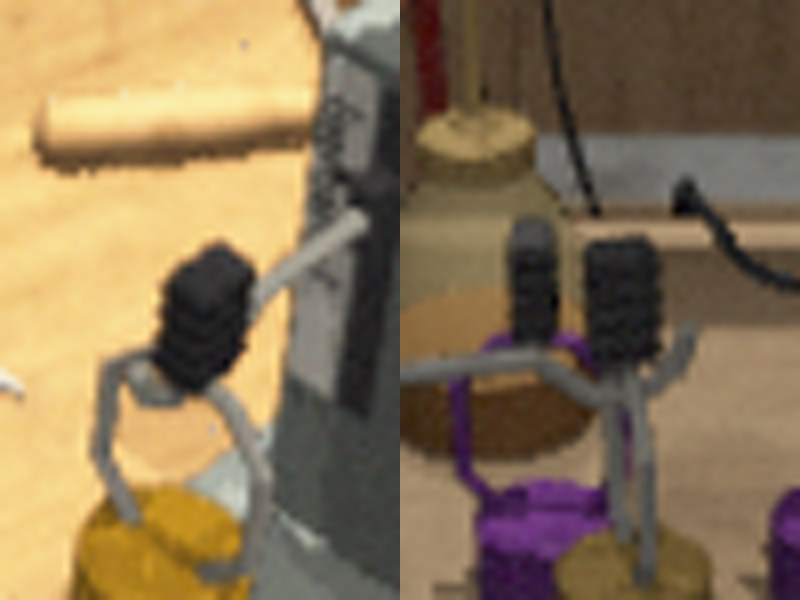

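The weight hangs free in the hook's hollow, with the hook dipped by about 20 mm. I'll wait, then check it is still by comparing frames.

```bash
N='[[0,0,0,0,0,0,0.4],[0,0,0,0,0,0,0.4],[0,0,0,0,0,0,0.4],[0,0,0,0,0,0,0.4],[0,0,0,0,0,0,0.4]]'; for i in 1 2 3 4 5 6 7 8; do python3 -m inch '[[0,0,0,0,0,0,0.4],[0,0,0,0,0,0,0.4],[0,0,0,0,0,0,0.4],[0,0,0,0,0,0,0.4],[0,0,0,0,0,0,0.4]]' >/dev/null; done; python3 - <<'E'
from h import *
g=lambda:[cv2.GaussianBlur(grab_frame(c)[120:270,190:350],(5,5),0).astype(float) for c in('scene','side')]
F=[g() for _ in range(8)]
print([[round(np.abs(f[k]-F[0][k]).max(),1) for f in F] for k in(0,1)])
for c in('scene','side'): print([(np.round(d['xy'],1),round(d['score'],2)) for d in landmark_of('large_weight_grip',c)])
print(telemetry.observe()['clock'])
E
```

```text
[[np.float64(0.0), np.float64(3.0), np.float64(4.0), np.float64(4.0), np.float64(4.0), np.float64(4.0), np.float64(4.0), np.float64(4.0)], [np.float64(0.0), np.float64(5.0), np.float64(7.0), np.float64(6.0), np.float64(6.0), np.float64(5.0), np.float64(6.0), np.float64(5.0)]]
[(array([304.1, 259.1]), 0.87), (array([305. , 201.7]), 0.8)]
[(array([255.8, 139.1]), 0.78), (array([218.3, 138.8]), 0.67), (array([233. , 141.7]), 0.58), (array([201.1, 252.8]), 0.57)]
15.95
```

It's still: the frame differences are only noise. Handing in.

```bash
python3 -c "
from workcell import bot
print(bot.job_done())"
```

```text
the job is handed in; nothing more can be done
None
```

The large brass weight hangs still on the sprung hook, which dipped about 20 mm; the gripper is clear, the small weight was left alone, and the job was handed in at about 16 s.

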